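# Set a guide roller's gap with a sliding gauge

### The arm

A 6-joint arm with a two-finger parallel gripper is mounted at the origin on the work surface. World frame = base frame: x ahead of the robot, y to its left, z up, the work surface at z = 0. Lengths are in mm, angles in rad, forces in N, time in s.
With the tool pointing down it reaches from about 275 to 1000 mm from the base axis. Payload 8.4 kg.
Tool frame: the origin (TCP) lies at the very end of the fingers, on their centre line; the grasp point (between the pads) lies 19 mm behind it (r.tcp_to_grasp is the distance from the TCP to the grasp point, in mm); z points along the fingers, y is the line along which they close (so a half turn about z gives the same grasp; the last joint's range is limited). The gripper opens to 85 mm and grips with 20 to 120 N. Pads are 22 mm wide; open, the fingers measure 114 mm over their backs; the gripper's body (76 mm by 85 mm) begins 54 mm behind the grasp point. The pads swing forward as they close: fully open they stand 13 mm farther back than shut.
Start: joints at [-1.172, 0.353, 1.633, -0, 1.155, -0.002], TCP at [243.846, -575.471, 231.281] pointing down, gripper open.
Joint ranges: [-2.63, 2.63], [-0.92, 2.1], [0.06, 2.66], [-1.3, 4.44], [0, 2.69], [-3.02, 3.02]. Speed limits (rad/s): [2.22, 2.22, 2.79, 3.14, 3.14, 3.14].

### API

Orientations are given as [roll, pitch, yaw] about the fixed x, y, z axes, in that order (R = Rz(yaw) Ry(pitch) Rx(roll)).
In Python, from rig import r gives the robot as it stands. The module is installed in compiled form; this text tells all that it offers.
- The arm moves only by the tool play_rows, never from a script. Its argument "rows" is a list of rows, each an object with "dp": the shift along the tool's x, y, z in units of 40 mm (1.0 is 40 mm), a list of three; "turn": the turn, a rotation vector about the tool's x, y, z in units of 6 degrees (1.0 is 6 degrees), a list of three; "fingers": the closure, from 0 (fully open) to 1 (shut). In form: [{"dp": [tx, ty, tz], "turn": [wx, wy, wz], "fingers": fingers}, ...]. A call has 1 to 5 rows; each row shifts and turns the commanded pose from where the row before left it, along the tool's axes as they then stand; what a row does not reach is not made up. A row lasts 1/12 s, in which the tool goes at most 41.7 mm and 7.16 degrees, less where a joint would pass 70% of its speed; a pose out of reach is approached as far as the arm can. A call is refused whole if a number of a shift passes 1 or a number of a turn 1, either way. A call with a gripper value outside its range is refused whole. The fingers move at their own pace and stop on an object; "force" is the grip in N (left out, the last holds). Time passes only in rows, so rows that do not move let the fingers close. It gives the time, the measured TCP pose, the force, the opening and the grip force at its end, in the units of the state.
- r.sense(): the state, without advancing time (a new reading comes with each control period).
- r.grab_frame(name): name is "scene" or "top"; returns a dict with "pixels" (400x640x3 uint8, red, green, blue), "fx", "fy", "cx", "cy" (pixels), "pose" (4x4, takes a point from camera to world coordinates). Camera axes: x right, y down, z forward; pixel columns grow to the right and rows downward; lengths in mm; the calibration is good to about 2 mm. A picture is of the moment at which its call begins. There is no depth.
- r.sign_off(): hands the job in; it is judged then, once.
The state is a dict: "clock": time; "qpos": joint angles; "qvel": joint speeds; "joint_efforts": joint torques, N m; "eef_pos": TCP position; "tcp_rot": TCP orientation; "contact_force": force on the tool from outside, world axes, zero at the start; "wrist_torque": the same for the moment, N m; "opening": opening from 0.0 (shut) to 1.0 (fully open); "grasp_force": force on a finger pad.
Only numpy, scipy, OpenCV 4.12 (cv2) and the standard library are available. Lean on these libraries where they do the work, as an engineer would, in place of code of your own. Each camera call takes 0.05 s, during which the arm holds its last target. There are 200 camera calls.

### The job

Set the gap of the strip guide with the orange-gripped gauge: lay the gauge flat on the base plate between the blue fence and the brass roller, its grip on the robot's side of the roller, then swing the red lever until the roller just meets the gauge, with no more than about 1.5 mm of play but not so tight that it no longer slides. Check it by sliding the gauge along the plate through the gap until its grip is well past the roller on the far side, then lift it out and lay it upright back in the black tray, leaving the gap as set. Do not drop or slam the gauge, and leave the blue-gripped gauge where it lies.

Things in the scene. Friction and masses are not known exactly. Their poses are not given: they have to be found in the camera images.
- gauge_mid (a point): The gauge to use: an aluminium bar 150 long (its x) x 20 wide (its y, the gauging thickness) x 24 high, with an upright orange grip block 30 (x) x 20 (y) x 46 high standing on its middle (from 24 to 70 mm above the gauge's underside). About 0.22 kg, loose. This point is at its centre, 35 mm above its underside. z up; both ends are alike. It starts flat in the tray, in either of two places.
- thick_gauge_mid (a point): Another gauge, to be left alone: like the first but 32 mm wide with a blue grip block 26 mm wide. This point is at its centre, 35 mm above its underside.
- tray: Black open tray, fixed, 220 (x) x 180 (y) x 16 mm high, walls and floor 5 mm thick. Origin at the centre of its underside. The two gauges lie in it side by side, 42 mm either side of its middle in its y, roughly along its x.
- fixture: Steel base plate of the guide, fixed to the table, 260 (x) x 210 (y) x 12 mm thick. Origin at the centre of its underside; its -x end faces the robot (near side), +x is the far side. The gauge is slid along its x. The channel between fence and roller runs along x at about y = +45 mm; the lever is on the -y side.
- fence: Blue fence block on the plate, fixed, 70 (x) x 24 (y) x 22 mm high. Origin on its inner face (the one towards the roller), at mid-length and at its foot, which is on the plate's top; the block reaches from y = 0 to y = +24 mm of its own frame and the channel is on its -y side. Axes parallel to the plate's. Its place differs by up to 2 mm across the channel from one start to another.
- eccentric_axis (a point): Vertical axis of the eccentric bolt where it meets the plate's top; 13 mm from the plate's middle in the plate's +y. Fixed.
- roller_center (a point): Centre of the brass guide roller, 44 mm in diameter (radius 22), 2 to 22 mm above the plate, free to spin; it is carried 10 mm off the bolt's axis. The gap is the distance from this point to the fence's inner face across the channel, less 22 mm. A dark hub of radius 13 stands on the axis up to 44 mm above the plate.
- lever_post (a point): Middle of the upright red post (18 mm diameter, 47 high, from 38 to 85 mm above the plate's top; this point is 61.5 mm above it) at the end of the eccentric's flat lever, 90 mm from the bolt's axis. Grip or push it from above and swing it round the axis.
- eccentric (a joint): Bolt turn q, 0 to 2.4 rad, counterclockwise from above. The lever points at q - 2.36 rad from the plate's +x. The roller's centre is (10 sin q, -10 cos q) mm from the axis in plate x, y: growing q closes the gap, 10 mm per rad near 1.57. Starts at 0 to 0.4, gap wide; fits the gauge at 1.2 to 1.8. Friction holds it (2 to 5 N at a gripped post); past touch, force rises steeply.
Things that resemble listed ones, but are neither listed nor needed, are in the scene too. What is shaped like the part that bears gauge_mid but purple is not meant.

How it is judged (in metres and radians):
On the way, in this order (a step that is already met when the one before it is completed fails the run):
1. the gauge lies on the plate between fence and roller, its grip on the robot's side, while the gap is still open (z of gauge_mid in the frame of fence between 0.032 and 0.0385 m and angle between the x axis of gauge_mid and the x axis of fence, either way round below 0.3 rad and y of gauge_mid in the frame of fence between -0.03 and -0.006 m and x of gauge_mid in the frame of fence between -0.07 and -0.02 m), for 0.2 s.
2. the gap is set to the gauge (19.5 to 22 mm) with the gauge in it (y of roller_center in the frame of fence between -0.044 and -0.0415 m and z of gauge_mid in the frame of fence between 0.032 and 0.0385 m and angle between the x axis of gauge_mid and the x axis of fence, either way round below 0.3 rad and y of gauge_mid in the frame of fence between -0.025 and -0.006 m and x of gauge_mid in the frame of fence between -0.07 and -0.02 m), for 0.3 s.
3. the gauge slides along the plate through the set gap, its grip passing the roller (y of roller_center in the frame of fence between -0.044 and -0.0415 m and z of gauge_mid in the frame of fence between 0.032 and 0.0385 m and angle between the x axis of gauge_mid and the x axis of fence, either way round below 0.3 rad and y of gauge_mid in the frame of fence between -0.025 and -0.006 m and x of gauge_mid in the frame of fence between -0.01 and 0.015 m).
4. the gauge's grip is well past the roller on the far side, gauge still flat in the set gap (y of roller_center in the frame of fence between -0.044 and -0.0415 m and z of gauge_mid in the frame of fence between 0.032 and 0.0385 m and angle between the x axis of gauge_mid and the x axis of fence, either way round below 0.3 rad and y of gauge_mid in the frame of fence between -0.025 and -0.006 m and x of gauge_mid in the frame of fence between 0.025 and 0.072 m), for 0.1 s.
At the end, for the whole second after the job is handed in: The gap between roller and fence is 19.5 to 22 mm, and the orange-gripped gauge lies released, upright (within 0.06 rad) and at rest on the floor of the black tray (y of roller_center in the frame of fence between -0.044 and -0.0415 m and x of gauge_mid in the frame of tray between -0.05 and 0.05 m and y of gauge_mid in the frame of tray between -0.08 and 0.08 m and z of gauge_mid in the frame of tray between 0.036 and 0.045 m and angle between gauge_mid's own z axis and vertical below 0.06 rad and linear speed of gauge below 0.02 m/s and velocity of joint eccentric between -0.05 and 0.05 rad/s); the robot touches nothing.
It fails at once if the blue-gripped gauge is moved by more than 15 mm (distance of thick_gauge_mid from where it was at the start of the episode above 0.015 m).
It fails at once if the gauge is dropped or slammed down (faster than 0.7 m/s close above the table) (height (world z) of gauge_mid below 0.075 m and linear speed of gauge above 0.7 m/s).
It also fails if it takes over 72 s, if anything falls off the work surface, if the arm or the gripper's body presses on something with over 40 N, if the wrist force passes 120 N, or if a joint passes its speed limit or range.

## Working session

There is one attempt and no reset: what is moved stays moved. The work goes in short steps, Python scripts to look and compute and a tool call to move; the robot and the scene stay as the last step left them, time stands still between calls to the robot, and variables do not carry over. Pictures are saved under pics/ and viewed, at most 10 in all, crops included, and the job is handed in when it is done.

Besides the shell and the picture viewer there is one more tool, called after ">>>" in YAML: its name, and indented under it one key for each argument. play_rows: Moves the arm, as the interface text tells. Its arguments: {"type":"object","properties":{"rows":{"type":"array"},"force":{"type":"number"}},"required":["rows"]}

```bash
mkdir -p pics; cat > h.py <<'E'
import numpy as np, cv2
from rig import r
def snap(n,f):
    g=r.grab_frame(n); cv2.imwrite(f,g["pixels"][:,:,::-1]); 
    np.savez(f.replace('.png','.npz'),**g); return g
def ray(f,u,v,z):
    g=np.load(f.replace('.png','.npz')); P=g["pose"]
    d=P[:3,:3]@np.array([(u-g["cx"])/g["fx"],(v-g["cy"])/g["fy"],1]); o=P[:3,3]
    return (o+d*(z-o[2])/d[2]).round(1)
def proj(f,p):
    g=np.load(f.replace('.png','.npz')); P=g["pose"]
    c=P[:3,:3].T@(np.array(p)-P[:3,3]); return (c[0]/c[2]*g["fx"]+g["cx"],c[1]/c[2]*g["fy"]+g["cy"])
E
python3 - <<'E'
from h import *
for n in("top","scene"):
    g=snap(n,f"pics/{n}0.png"); print(n,g["fx"],g["cx"],g["cy"],g["pose"].round(3))
a=cv2.imread("pics/top0.png");b=cv2.imread("pics/scene0.png")
s=r.sense();print(s["eef_pos"],s["tcp_rot"],s["clock"],s["opening"],s["contact_force"])
E
```

```text
top 443.77031142340843 324.6168346579449 194.16036613436836 [[ 3.000000e-03 -9.960000e-01  8.600000e-02  2.360870e+02]
 [-1.000000e+00 -3.000000e-03  1.000000e-03 -1.891530e+02]
 [-1.000000e-03 -8.600000e-02 -9.960000e-01  1.545805e+03]
 [ 0.000000e+00  0.000000e+00  0.000000e+00  1.000000e+00]]
scene 440.86468091256387 315.34833306402305 201.86600555900324 [[-6.140000e-01  4.700000e-01 -6.340000e-01  1.218822e+03]
 [ 7.890000e-01  3.870000e-01 -4.770000e-01  4.430370e+02]
 [ 2.100000e-02 -7.940000e-01 -6.080000e-01  8.595780e+02]
 [ 0.000000e+00  0.000000e+00  0.000000e+00  1.000000e+00]]
[ 243.69361803 -575.0903317   230.65891539] [-3.14040767e+00  4.42265673e-07  4.00789994e-01] 0.1 0.9989477801408483 [ 0.51871147  0.90121918 -0.59368547]
```

View pics/top0.png

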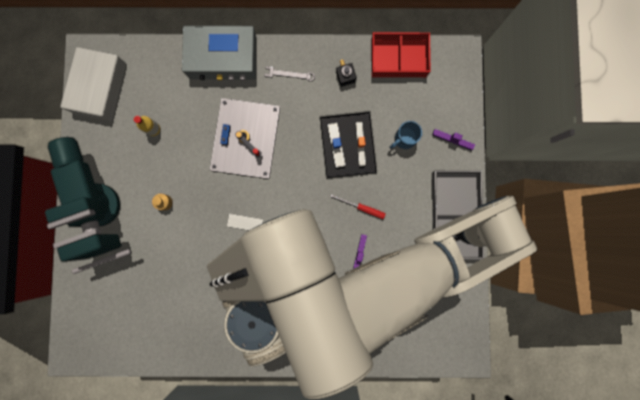

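View pics/scene0.png

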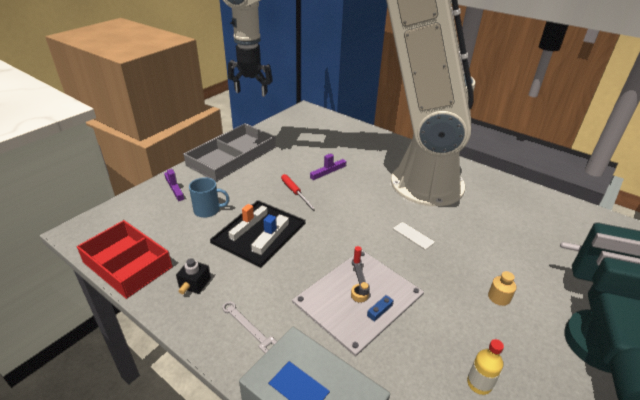

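The top view shows the plate at (245,138), with the fence at (225,134), the roller at (242,135) and the red lever at (257,155). The tray is at (348,145): blue grip (337,142), orange grip (361,141). The purple look-alikes are at (453,139) and (360,250), both outside the tray. The gauge meant is the orange-gripped one at (361,141); I'll confirm it in enlarged crops.

```bash
python3 - <<'E'
from h import *
a=cv2.imread("pics/top0.png");b=cv2.imread("pics/scene0.png")
cv2.imwrite("pics/c1.png",cv2.resize(a[90:190,200:390],None,fx=4.2,fy=4.2,interpolation=cv2.INTER_CUBIC)[:, :798])
cv2.imwrite("pics/c2.png",cv2.resize(b[190:360,200:430],None,fx=3.4,fy=3.4,interpolation=cv2.INTER_CUBIC))
E
```

```text
(no output)
```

View pics/c1.png

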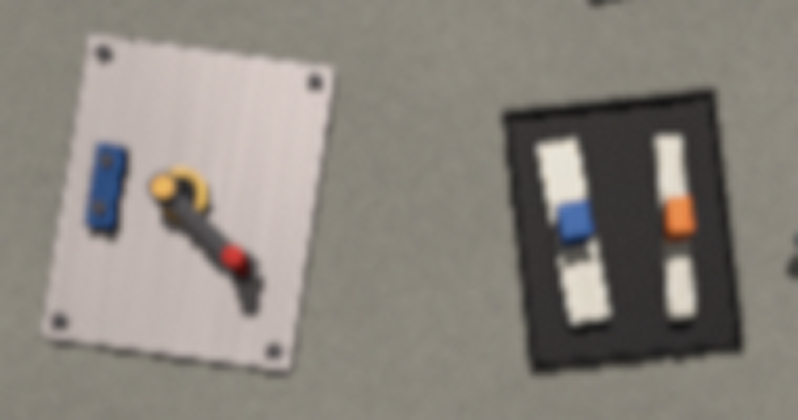

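View pics/c2.png

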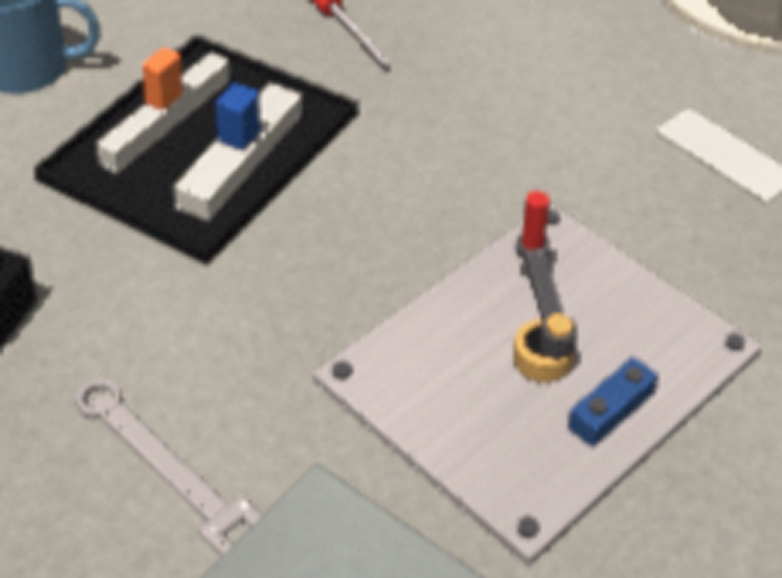

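```bash
python3 - <<'E'
from h import *
T="pics/top0.png";S="pics/scene0.png"
def t(u,v,z): return ray(T,200+(u+.5)/4.2-.5,90+(v+.5)/4.2-.5,z)
def s(u,v,z): return ray(S,200+(u+.5)/3.4-.5,190+(v+.5)/3.4-.5,z)
def quad(p):
    p=np.array(p)[:,:2]; c=p.mean(0); return p.round(0).tolist(), c.round(1)
pt=[t(*q,12) for q in[(90,37),(333,66),(291,372),(43,340)]]
ps=[s(*q,12) for q in[(530,562),(316,377),(560,212),(760,348)]]
for p in(pt,ps):
    print(quad(p)); p=np.array(p)[:,:2]
    ex=(p[0]+p[1]-p[2]-p[3])/2; ey=(p[0]+p[3]-p[1]-p[2])/2
    print("plate",np.hypot(*ex),np.hypot(*ey),np.arctan2(ex[1],ex[0]),np.arctan2(-ey[0],ey[1]))
trt=[t(*q,16) for q in[(503,110),(714,91),(742,349),(534,372)]]
trs=[s(*q,16) for q in[(207,262),(37,172),(198,38),(358,105)]]
for p in(trt,trs):
    print(quad(p)); p=np.array(p)[:,:2]
    ex=(p[0]+p[1]-p[2]-p[3])/2; ey=(p[0]+p[3]-p[1]-p[2])/2
    print("tray",np.hypot(*ex),np.hypot(*ey),np.arctan2(ex[1],ex[0]),np.arctan2(-ey[0],ey[1]))
print("gauge top ends",t(669,134,29),t(683,320,29)," thick",t(560,140,29),t(592,322,29))
print("orange top centre: top",t(679,212,75)," scene",s(164,60,75))
print("post top", t(236,252,97),s(537,198,97))
print("hub top cap",t(163,187,56),s(560,325,56))
print("fence top corners",[t(*q,34) for q in[(98,144),(127,145),(116,228),(88,228)]],[s(*q,34) for q in[(592,432),(571,407),(633,358),(657,377)]])
E
```

```text
([[707.0, 180.0], [683.0, -25.0], [424.0, 7.0], [450.0, 213.0]], array([565.8,  93.5]))
plate 260.2373724121884 207.15079048847485 -0.12521291340591262 -0.12243894396056952
([[712.0, 182.0], [683.0, -22.0], [428.0, 22.0], [456.0, 216.0]], array([569.9,  99.5]))
plate 258.14465905766866 200.874898879875 -0.14989556917582886 -0.14210826271141472
([[644.0, -168.0], [661.0, -345.0], [443.0, -367.0], [424.0, -195.0]], array([ 543. , -268.7]))
tray 220.5208606912279 175.2372677257894 0.10950543641605406 0.10347307454302407
([[652.0, -158.0], [666.0, -338.0], [450.0, -362.0], [431.0, -187.0]], array([ 549.6, -261.3]))
tray 220.20640885314853 177.88918601196644 0.12086273961379936 0.09119427908819135
gauge top ends [ 620.9 -306.    29. ] [ 465.4 -316.9   29. ]  thick [ 615.6 -215.7   29. ] [ 463.5 -242.2   29. ]
orange top centre: top [ 545.7 -310.2   75. ]  scene [ 543.7 -306.6   75. ]
post top [508.2  40.4  97. ] [505.9  42.9  97. ]
hub top cap [569.2 107.   56. ] [566.4 106.4  56. ]
fence top corners [array([610. , 165.8,  34. ]), array([609.2, 141.8,  34. ]), array([539.8, 149.4,  34. ]), array([539.7, 172.4,  34. ])] [array([615.6, 166.3,  34. ]), array([606.7, 143.8,  34. ]), array([541.8, 154.7,  34. ]), array([546.2, 176.8,  34. ])]
```

```bash
cat > plan.py <<'E'
import sys, json
from h import *
def plan(x,y,z,yaw,n=None,f=0.0,turnfrac=1.0):
    s=r.sense(); p=np.array(s["eef_pos"]); a=s["tcp_rot"][2]; print("at",p.round(1),np.round(s["tcp_rot"],3),"t",round(s["clock"],2))
    d=np.array([x,y,z])-p; da=(yaw-a+np.pi/2)%np.pi-np.pi/2 if abs(yaw-a)>np.pi else yaw-a
    m=max(np.linalg.norm(d)/38, abs(np.degrees(da))/5.9); n=n or int(np.ceil(m))
    for i in range(n):
        c,q=np.cos(a),np.sin(a); R=np.array([[c,q,0],[q,-c,0],[0,0,-1]])
        print((R.T@d/n/40).round(2).tolist(),round(-np.degrees(da)/n/6,2)); a+=da/n
if __name__=="__main__": plan(*map(float,sys.argv[1:5]),*map(int,sys.argv[5:6]))
E
python3 plan.py 544 -310 150 1.641
```

```text
at [ 243.7 -575.1  230.7] [-3.14   0.     0.401] t 0.1
[0.73, -0.24, 0.16] -0.91
[0.75, -0.17, 0.16] -0.91
[0.76, -0.1, 0.16] -0.91
[0.77, -0.03, 0.16] -0.91
[0.77, 0.05, 0.16] -0.91
[0.76, 0.12, 0.16] -0.91
[0.75, 0.19, 0.16] -0.91
[0.72, 0.26, 0.16] -0.91
[0.7, 0.33, 0.16] -0.91
[0.66, 0.39, 0.16] -0.91
[0.62, 0.45, 0.16] -0.91
[0.58, 0.51, 0.16] -0.91
[0.52, 0.56, 0.16] -0.91
```

>>> play_rows:
  rows:
    - {"dp": [0.73,-0.24,0.16],"turn": [0,0,-0.91],"fingers": 0}
    - {"dp": [0.75,-0.17,0.16],"turn": [0,0,-0.91],"fingers": 0}
    - {"dp": [0.76,-0.1,0.16],"turn": [0,0,-0.91],"fingers": 0}
    - {"dp": [0.77,-0.03,0.16],"turn": [0,0,-0.91],"fingers": 0}
    - {"dp": [0.77,0.05,0.16],"turn": [0,0,-0.91],"fingers": 0}
  force: 40

```text
clock: 0.52
eef_pos: [360.1, -472.8, 198.7]
tcp_rot: [-3.141, -0.0, 0.882]
contact_force: [0.5, -0.4, 0.1]
opening: 1.003
grasp_force: 0.0
```

>>> play_rows:
  rows:
    - {"dp": [0.76,0.12,0.16],"turn": [0,0,-0.91],"fingers": 0}
    - {"dp": [0.75,0.19,0.16],"turn": [0,0,-0.91],"fingers": 0}
    - {"dp": [0.72,0.26,0.16],"turn": [0,0,-0.91],"fingers": 0}
    - {"dp": [0.7,0.33,0.16],"turn": [0,0,-0.91],"fingers": 0}
    - {"dp": [0.66,0.39,0.16],"turn": [0,0,-0.91],"fingers": 0}

```text
clock: 0.93
eef_pos: [475.7, -370.8, 166.7]
tcp_rot: [-3.141, -0.0, 1.358]
contact_force: [-0.2, -0.3, 0.5]
opening: 0.999
grasp_force: 0.0
```

>>> play_rows:
  rows:
    - {"dp": [0.62,0.45,0.16],"turn": [0,0,-0.91],"fingers": 0}
    - {"dp": [0.58,0.51,0.16],"turn": [0,0,-0.91],"fingers": 0}
    - {"dp": [0.52,0.56,0.16],"turn": [0,0,-0.91],"fingers": 0}
    - {"dp": [0,0,0],"turn": [0,0,0],"fingers": 0}

```text
clock: 1.27
eef_pos: [546.6, -307.3, 146.6]
tcp_rot: [-3.142, -0.002, 1.648]
contact_force: [-1.3, 0.9, -0.4]
opening: 0.999
grasp_force: 0.0
```

```bash
python3 plan.py 544 -310 46 1.641; python3 -c "
from h import *
snap('scene','pics/s1.png');a=cv2.imread('pics/s1.png');cv2.imwrite('pics/s1c.png',cv2.resize(a[120:290,160:390],None,fx=3.4,fy=3.4,interpolation=2))"
```

```text
at [ 546.6 -307.3  146.6] [-3.142e+00 -2.000e-03  1.648e+00] t 1.27
[-0.02, -0.02, 0.84] 0.02
[-0.02, -0.02, 0.84] 0.02
[-0.02, -0.02, 0.84] 0.02
```

View pics/s1c.png

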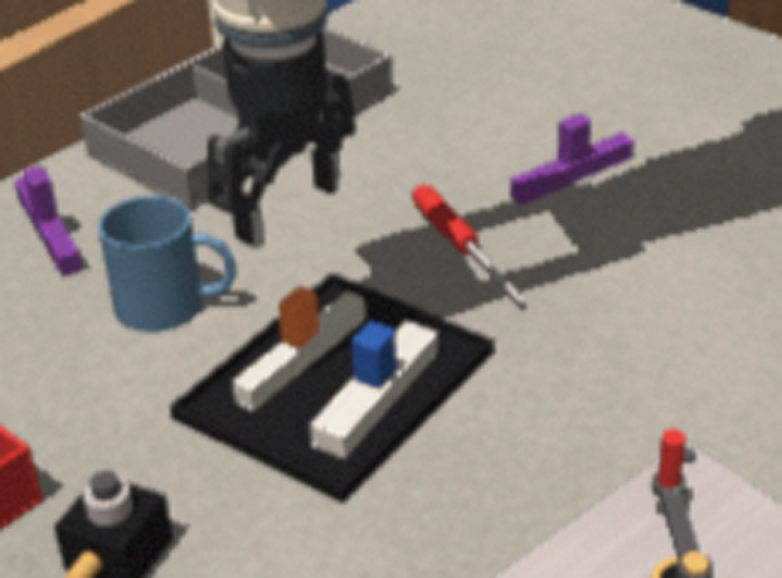

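The orange-gripped gauge at crop (300,318) sits below the open fingers at (245,240)/(328,185). The shape and position match the description, and the purple ones are outside the tray. I'll descend.

>>> play_rows:
  rows:
    - {"dp": [-0.02,-0.02,0.7],"turn": [0,0,0],"fingers": 0}
    - {"dp": [-0.02,-0.02,0.7],"turn": [0,0,0],"fingers": 0}
    - {"dp": [0,0,0.4],"turn": [0,0,0],"fingers": 0}
    - {"dp": [0,0,0],"turn": [0,0,0],"fingers": 0}

```text
clock: 1.65
eef_pos: [539.2, -312.1, 72.5]
tcp_rot: [-3.136, -0.003, 1.638]
contact_force: [-0.5, 0.2, -0.1]
opening: 0.998
grasp_force: 0.0
```

```bash
python3 plan.py 544 -310 46 1.641; python3 -c "
from h import *
snap('scene','pics/s2.png');snap('top','pics/t2.png');a=cv2.imread('pics/s2.png')[140:280,180:340];b=cv2.imread('pics/t2.png')[100:240,290:410];cv2.imwrite('pics/s2c.png',cv2.resize(np.hstack([a,b]),None,fx=2.8,fy=2.8,interpolation=2))"
```

```text
at [ 539.2 -312.1   72.5] [-3.136e+00 -3.000e-03  1.638e+00] t 1.65
[0.05, 0.12, 0.66] -0.03
```

View pics/s2c.png

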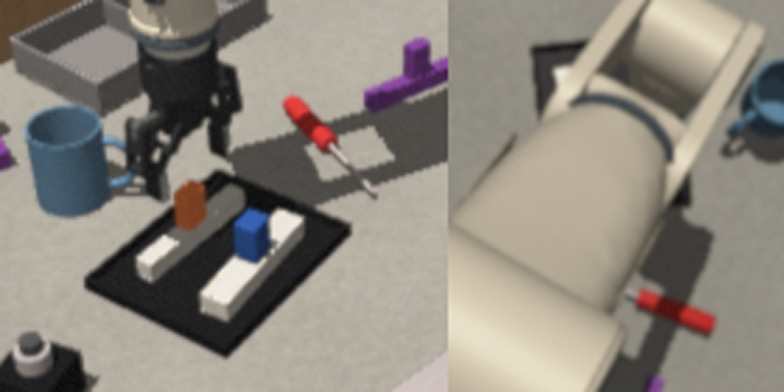

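The fingers straddle the orange grip along its length: tips at about (160,195) and (222,150), grip top at (190,185).

>>> play_rows:
  rows:
    - {"dp": [0.05,0.1,0.3],"turn": [0,0,0],"fingers": 0}
    - {"dp": [0,0,0.3],"turn": [0,0,0],"fingers": 0}
    - {"dp": [0,0,0],"turn": [0,0,0],"fingers": 0}

```text
clock: 2.0
eef_pos: [545.5, -310.0, 50.4]
tcp_rot: [-3.14, -0.001, 1.639]
contact_force: [-0.8, 0.3, -1.3]
opening: 0.999
grasp_force: 0.0
```

>>> play_rows:
  rows:
    - {"dp": [0,0,0],"turn": [0,0,0],"fingers": 0.5}
    - {"dp": [0,0,0],"turn": [0,0,0],"fingers": 1}
    - {"dp": [0,0,0],"turn": [0,0,0],"fingers": 1}
    - {"dp": [0,0,0],"turn": [0,0,0],"fingers": 1}
    - {"dp": [0,0,0],"turn": [0,0,0],"fingers": 1}
  force: 40

```text
clock: 2.42
eef_pos: [546.4, -310.7, 52.7]
tcp_rot: [3.141, 0.0, 1.64]
contact_force: [-0.1, -0.4, -2.2]
opening: 0.342
grasp_force: 40.4
```

>>> play_rows:
  rows:
    - {"dp": [0,0,0],"turn": [0,0,0],"fingers": 1}
    - {"dp": [0,0,0],"turn": [0,0,0],"fingers": 1}
    - {"dp": [0,0,0],"turn": [0,0,0],"fingers": 1}

```text
clock: 2.67
eef_pos: [546.5, -310.7, 52.7]
tcp_rot: [3.141, 0.001, 1.64]
contact_force: [-1.7, -0.3, 5.1]
opening: 0.34
grasp_force: 41.4
```

```bash
python3 - <<'E'
from h import *
from scipy.optimize import least_squares
K=4
def boxmask(f,x,y,yaw):
    c,s=np.cos(yaw),np.sin(yaw)
    P=[proj(f,(x+c*a-s*b,y+s*a+c*b,z)) for a in(-35,35) for b in(0,24) for z in(12,34)]
    h=cv2.convexHull(np.float32(P)); m=cv2.moments(h)
    return np.array([m['m10']/m['m00'],m['m01']/m['m00']]),0.5*np.arctan2(2*m['mu11'],m['mu20']-m['mu02']),m['m00']
obs={}
for f,(u0,u1,v0,v1) in{"pics/top0.png":(215,236,118,152),"pics/scene0.png":(360,400,288,325)}.items():
    a=cv2.imread(f).astype(int); w=np.zeros(a.shape[:2]); b=a[...,0]-a[...,2]
    w[v0:v1,u0:u1]=np.clip(b[v0:v1,u0:u1]-15,0,60); w=(w/60)
    m=cv2.moments(w); obs[f]=(np.array([m['m10'],m['m01']])/m['m00'],0.5*np.arctan2(2*m['mu11'],m['mu20']-m['mu02']))
    o=obs[f]
    s=least_squares(lambda p:np.r_[boxmask(f,*p[:2],p[2])[0]-o[0],10*np.sin(boxmask(f,*p)[1]-o[1])],[574,147,-.13],diff_step=1e-4)
    print(f,s.x.round(3),s.cost,boxmask(f,*s.x)[2],m['m00'])
E
python3 plan.py 546.5 -310 150 1.64
python3 plan.py 529 138.5 150 1.44
```

```text
pics/top0.png [ 5.75050e+02  1.48425e+02 -1.35000e-01] 2.178487579724008e-12 176.437814402394 90.85
pics/scene0.png [ 5.72680e+02  1.46587e+02 -1.43000e-01] 6.052526559318601e-11 381.99738330347463 229.46666666666667
at [ 546.5 -310.7   52.7] [3.141e+00 1.000e-03 1.640e+00] t 2.67
[0.01, 0.0, -0.81] -0.0
[0.01, 0.0, -0.81] -0.0
[0.01, 0.0, -0.81] -0.0
at [ 546.5 -310.7   52.7] [3.141e+00 1.000e-03 1.640e+00] t 2.67
[0.86, 0.03, -0.19] 0.15
[0.86, 0.01, -0.19] 0.15
[0.86, -0.0, -0.19] 0.15
[0.86, -0.01, -0.19] 0.15
[0.86, -0.03, -0.19] 0.15
[0.86, -0.04, -0.19] 0.15
[0.86, -0.05, -0.19] 0.15
[0.86, -0.07, -0.19] 0.15
[0.86, -0.08, -0.19] 0.15
[0.86, -0.09, -0.19] 0.15
[0.86, -0.11, -0.19] 0.15
[0.86, -0.12, -0.19] 0.15
[0.85, -0.13, -0.19] 0.15
```

>>> play_rows:
  rows:
    - {"dp": [0,0,-0.4],"turn": [0,0,0],"fingers": 1}
    - {"dp": [0,0,-0.8],"turn": [0,0,0],"fingers": 1}
    - {"dp": [0,0,-0.8],"turn": [0,0,0],"fingers": 1}
    - {"dp": [0,0,-0.8],"turn": [0,0,0],"fingers": 1}
    - {"dp": [0,0,0],"turn": [0,0,0],"fingers": 1}
  force: 60

```text
clock: 3.08
eef_pos: [549.2, -312.1, 170.3]
tcp_rot: [3.134, 0.005, 1.64]
contact_force: [1.3, -1.1, -0.3]
opening: 0.336
grasp_force: 60.7
```

```bash
python3 plan.py 527.6 140.3 165 1.434 14
```

```text
at [ 549.2 -312.1  170.3] [3.134 0.005 1.64 ] t 3.08
[0.81, 0.02, 0.01] 0.14
[0.81, 0.01, 0.01] 0.14
[0.81, -0.01, 0.01] 0.14
[0.81, -0.02, 0.01] 0.14
[0.81, -0.03, 0.01] 0.14
[0.81, -0.04, 0.01] 0.14
[0.81, -0.05, 0.01] 0.14
[0.81, -0.07, 0.01] 0.14
[0.81, -0.08, 0.01] 0.14
[0.8, -0.09, 0.01] 0.14
[0.8, -0.1, 0.01] 0.14
[0.8, -0.11, 0.01] 0.14
[0.8, -0.12, 0.01] 0.14
[0.8, -0.14, 0.01] 0.14
```

>>> play_rows:
  rows:
    - {"dp": [0.4,0.02,0],"turn": [0,0,0.14],"fingers": 1}
    - {"dp": [0.81,0.01,0],"turn": [0,0,0.14],"fingers": 1}
    - {"dp": [0.81,-0.01,0],"turn": [0,0,0.14],"fingers": 1}
    - {"dp": [0.81,-0.02,0],"turn": [0,0,0.14],"fingers": 1}
    - {"dp": [0.81,-0.03,0],"turn": [0,0,0.14],"fingers": 1}

```text
clock: 3.5
eef_pos: [538.8, -163.5, 163.1]
tcp_rot: [-3.14, -0.0, 1.565]
contact_force: [1.0, 0.3, -1.9]
opening: 0.34
grasp_force: 60.6
```

>>> play_rows:
  rows:
    - {"dp": [0.81,-0.04,0],"turn": [0,0,0.14],"fingers": 1}
    - {"dp": [0.81,-0.05,0],"turn": [0,0,0.14],"fingers": 1}
    - {"dp": [0.81,-0.07,0],"turn": [0,0,0.14],"fingers": 1}
    - {"dp": [0.81,-0.08,0],"turn": [0,0,0.14],"fingers": 1}
    - {"dp": [0.8,-0.09,0],"turn": [0,0,0.14],"fingers": 1}

```text
clock: 3.92
eef_pos: [531.1, -1.4, 163.3]
tcp_rot: [-3.141, -0.0, 1.492]
contact_force: [0.4, 0.3, -1.9]
opening: 0.34
grasp_force: 60.6
```

>>> play_rows:
  rows:
    - {"dp": [0.8,-0.1,0],"turn": [0,0,0.14],"fingers": 1}
    - {"dp": [0.8,-0.11,0],"turn": [0,0,0.14],"fingers": 1}
    - {"dp": [0.8,-0.12,0],"turn": [0,0,0.14],"fingers": 1}
    - {"dp": [0.8,-0.14,0],"turn": [0,0,0.14],"fingers": 1}
    - {"dp": [0.4,0,0],"turn": [0,0,0],"fingers": 1}

```text
clock: 4.33
eef_pos: [527.0, 145.2, 163.3]
tcp_rot: [-3.14, -0.001, 1.435]
contact_force: [-0.6, -0.7, -1.9]
opening: 0.336
grasp_force: 60.6
```

>>> play_rows:
  rows:
    - {"dp": [0,0,0],"turn": [0,0,0],"fingers": 1}
    - {"dp": [0,0,0],"turn": [0,0,0],"fingers": 1}
    - {"dp": [0,0,0],"turn": [0,0,0],"fingers": 1}

```text
clock: 4.58
eef_pos: [527.7, 141.6, 163.4]
tcp_rot: [-3.141, 0.001, 1.435]
contact_force: [-0.5, -0.1, -2.5]
opening: 0.341
grasp_force: 60.6
```

```bash
python3 plan.py 527.6 140.3 80 1.434; python3 -c "
from h import *
snap('scene','pics/s3.png');a=cv2.imread('pics/s3.png')[150:360,270:440];cv2.imwrite('pics/s3c.png',cv2.resize(a,None,fx=2.8,fy=2.8,interpolation=2))"
```

```text
at [527.7 141.6 163.4] [-3.141e+00  1.000e-03  1.435e+00] t 4.58
[-0.01, 0.0, 0.7] 0.0
[-0.01, 0.0, 0.7] 0.0
[-0.01, 0.0, 0.7] 0.0
```

View pics/s3c.png

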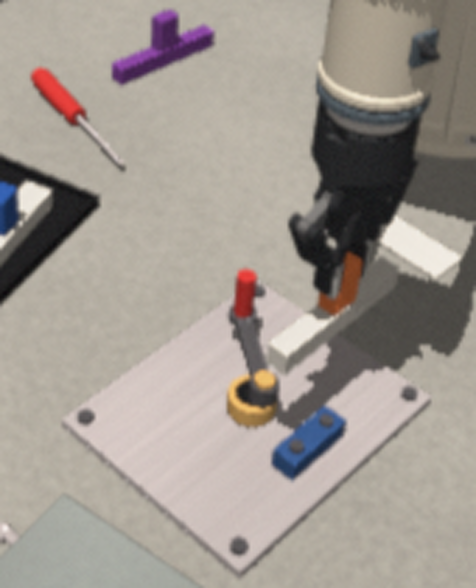

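The gauge is held level at (330,320) above the channel entrance, with the roller at (252,400) and fence at (310,440).

>>> play_rows:
  rows:
    - {"dp": [-0.03,0,0.4],"turn": [0,0,0],"fingers": 1}
    - {"dp": [0,0,0.7],"turn": [0,0,0],"fingers": 1}
    - {"dp": [0,0,0.6],"turn": [0,0,0],"fingers": 1}
    - {"dp": [0,0,0.3],"turn": [0,0,0],"fingers": 1}
    - {"dp": [0,0,0],"turn": [0,0,0],"fingers": 1}

```text
clock: 5.05
eef_pos: [526.1, 139.5, 81.5]
tcp_rot: [-3.137, 0.002, 1.433]
contact_force: [-0.6, -0.0, -2.3]
opening: 0.337
grasp_force: 60.4
```

>>> play_rows:
  rows:
    - {"dp": [0,0,0],"turn": [0,0,0],"fingers": 1}
    - {"dp": [0,0,0.15],"turn": [0,0,0],"fingers": 1}
    - {"dp": [0,0,0.15],"turn": [0,0,0],"fingers": 1}
    - {"dp": [0,0,0],"turn": [0,0,0],"fingers": 1}

```text
clock: 5.38
eef_pos: [528.1, 140.9, 71.9]
tcp_rot: [3.141, -0.0, 1.434]
contact_force: [-1.3, -0.4, -2.7]
opening: 0.337
grasp_force: 60.6
```

```bash
python3 plan.py 527.6 140.3 60 1.434; python3 -c "
from h import *
snap('top','pics/t4.png');snap('scene','pics/s4.png')
a=cv2.imread('pics/s4.png')[240:350,290:430];b=cv2.imread('pics/t4.png')[95:205,200:290];cv2.imwrite('pics/s4c.png',cv2.resize(np.hstack([a,b]),None,fx=3.4,fy=3.4,interpolation=2))"
```

```text
at [528.1 140.9  71.9] [ 3.141 -0.     1.434] t 5.38
[-0.02, -0.01, 0.3] 0.0
```

View pics/s4c.png

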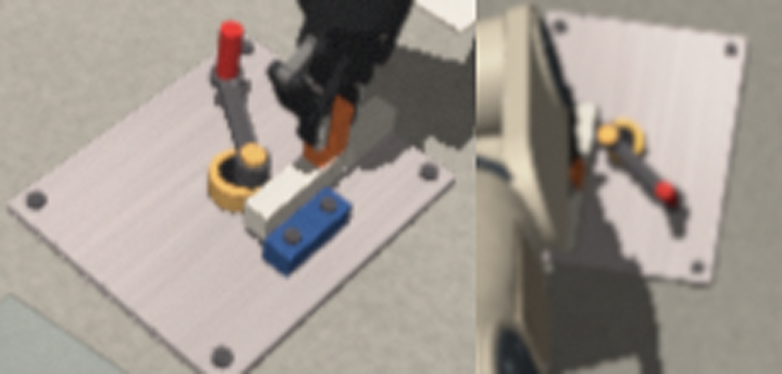

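The gauge end at (262,215) hangs between fence and roller, so I'll lower it gently.

>>> play_rows:
  rows:
    - {"dp": [0,0,0.12],"turn": [0,0,0],"fingers": 1}
    - {"dp": [0,0,0.1],"turn": [0,0,0],"fingers": 1}
    - {"dp": [0,0,0.06],"turn": [0,0,0],"fingers": 1}
    - {"dp": [0,0,0.02],"turn": [0,0,0],"fingers": 1}
    - {"dp": [0,0,0],"turn": [0,0,0],"fingers": 1}

```text
clock: 5.9
eef_pos: [527.9, 140.9, 59.9]
tcp_rot: [-3.141, 0.0, 1.434]
contact_force: [0.3, 0.5, -1.3]
opening: 0.339
grasp_force: 60.6
```

>>> play_rows:
  rows:
    - {"dp": [0,0,0.02],"turn": [0,0,0],"fingers": 1}
    - {"dp": [0,0,0],"turn": [0,0,0],"fingers": 1}

```text
clock: 6.07
eef_pos: [528.1, 141.0, 59.7]
tcp_rot: [-3.142, -0.0, 1.434]
contact_force: [-2.7, -0.2, 4.6]
opening: 0.342
grasp_force: 61.5
```

>>> play_rows:
  rows:
    - {"dp": [0,0,0],"turn": [0,0,0],"fingers": 0.4}
    - {"dp": [0,0,0],"turn": [0,0,0],"fingers": 0}
    - {"dp": [0,0,0],"turn": [0,0,0],"fingers": 0}
    - {"dp": [0,0,0],"turn": [0,0,0],"fingers": 0}

```text
clock: 6.4
eef_pos: [528.2, 141.0, 59.3]
tcp_rot: [3.141, -0.0, 1.434]
contact_force: [0.2, -0.4, 0.1]
opening: 0.886
grasp_force: 0.0
```

>>> play_rows:
  rows:
    - {"dp": [0,0,-0.3],"turn": [0,0,0],"fingers": 0}
    - {"dp": [0,0,-0.8],"turn": [0,0,0],"fingers": 0}
    - {"dp": [0,0,-0.8],"turn": [0,0,0],"fingers": 0}
    - {"dp": [0,0,-0.3],"turn": [0,0,0],"fingers": 0}
    - {"dp": [0,0,0],"turn": [0,0,0],"fingers": 0}

```text
clock: 6.82
eef_pos: [530.4, 141.6, 151.5]
tcp_rot: [3.136, -0.003, 1.434]
contact_force: [-0.4, 0.2, -0.2]
opening: 0.997
grasp_force: 0.0
```

```bash
python3 plan.py 507 41.5 140 1.434; python3 - <<'E'
from h import *
c=np.array([568.2,107.4]);a=1.434
R=np.array([[np.cos(a),np.sin(a)],[np.sin(a),-np.cos(a)]])
th0=np.arctan2(41.5-107.4,507-568.2); print("q0",th0+.137+2.36)
qs=np.arange(0,1.45,.05)+th0
P=c+90*np.c_[np.cos(qs),np.sin(qs)]
print([(round(t+2.497,2),d.tolist()) for t,d in zip(qs[1:],(np.diff(P,axis=0)@R/40).round(2))])
E
```

```text
at [530.4 141.6 151.5] [ 3.136e+00 -3.000e-03  1.434e+00] t 6.82
[-0.85, -0.08, 0.1] 0.0
[-0.85, -0.08, 0.1] 0.0
[-0.85, -0.08, 0.1] 0.0
q0 0.1777674252393271
[(np.float64(0.23), [-0.06, 0.09]), (np.float64(0.28), [-0.06, 0.1]), (np.float64(0.33), [-0.05, 0.1]), (np.float64(0.38), [-0.05, 0.1]), (np.float64(0.43), [-0.04, 0.1]), (np.float64(0.48), [-0.04, 0.11]), (np.float64(0.53), [-0.03, 0.11]), (np.float64(0.58), [-0.03, 0.11]), (np.float64(0.63), [-0.02, 0.11]), (np.float64(0.68), [-0.02, 0.11]), (np.float64(0.73), [-0.01, 0.11]), (np.float64(0.78), [-0.0, 0.11]), (np.float64(0.83), [0.0, 0.11]), (np.float64(0.88), [0.01, 0.11]), (np.float64(0.93), [0.01, 0.11]), (np.float64(0.98), [0.02, 0.11]), (np.float64(1.03), [0.02, 0.11]), (np.float64(1.08), [0.03, 0.11]), (np.float64(1.13), [0.03, 0.11]), (np.float64(1.18), [0.04, 0.11]), (np.float64(1.23), [0.05, 0.1]), (np.float64(1.28), [0.05, 0.1]), (np.float64(1.33), [0.06, 0.1]), (np.float64(1.38), [0.06, 0.1]), (np.float64(1.43), [0.06, 0.09]), (np.float64(1.48), [0.07, 0.09]), (np.float64(1.53), [0.07, 0.09]), (np.float64(1.58), [0.08, 0.08])]
```

>>> play_rows:
  rows:
    - {"dp": [-0.8,-0.06,0.1],"turn": [0,0,0],"fingers": 0}
    - {"dp": [-0.85,-0.07,0.1],"turn": [0,0,0],"fingers": 0}
    - {"dp": [-0.85,-0.06,0.1],"turn": [0,0,0],"fingers": 0}
    - {"dp": [-0.04,0,0.3],"turn": [0,0,0],"fingers": 0}
    - {"dp": [0,0,0.5],"turn": [0,0,0],"fingers": 0}

```text
clock: 7.23
eef_pos: [507.1, 39.6, 104.1]
tcp_rot: [3.139, -0.0, 1.432]
contact_force: [0.5, 0.8, 0.5]
opening: 1.0
grasp_force: 0.0
```

>>> play_rows:
  rows:
    - {"dp": [0,0,0.5],"turn": [0,0,0],"fingers": 0}
    - {"dp": [0,0,0.4],"turn": [0,0,0],"fingers": 0}
    - {"dp": [0,0,0.1],"turn": [0,0,0],"fingers": 0}
    - {"dp": [0,0,0],"turn": [0,0,0],"fingers": 0}
    - {"dp": [0,0,0],"turn": [0,0,0],"fingers": 0}

```text
clock: 7.65
eef_pos: [506.7, 41.4, 63.5]
tcp_rot: [-3.141, 0.0, 1.434]
contact_force: [0.5, 0.8, 0.0]
opening: 1.005
grasp_force: 0.0
```

>>> play_rows:
  rows:
    - {"dp": [0,0,0],"turn": [0,0,0],"fingers": 0.4}
    - {"dp": [0,0,0],"turn": [0,0,0],"fingers": 0.7}
    - {"dp": [0,0,0],"turn": [0,0,0],"fingers": 1}
    - {"dp": [0,0,0],"turn": [0,0,0],"fingers": 1}
    - {"dp": [0,0,0],"turn": [0,0,0],"fingers": 1}
  force: 30

```text
clock: 8.07
eef_pos: [506.9, 41.4, 63.7]
tcp_rot: [3.141, -0.0, 1.434]
contact_force: [0.4, -0.7, -0.8]
opening: 0.3
grasp_force: 0.0
```

>>> play_rows:
  rows:
    - {"dp": [0,0,0],"turn": [0,0,0],"fingers": 1}
    - {"dp": [0,0,0],"turn": [0,0,0],"fingers": 1}
    - {"dp": [0,0,0],"turn": [0,0,0],"fingers": 1}

```text
clock: 8.32
eef_pos: [506.6, 41.3, 63.6]
tcp_rot: [-3.141, 0.0, 1.434]
contact_force: [-2.2, -0.5, 5.8]
opening: 0.204
grasp_force: 29.6
```

>>> play_rows:
  rows:
    - {"dp": [-0.06,0.09,0],"turn": [0,0,0],"fingers": 1}
    - {"dp": [-0.06,0.1,0],"turn": [0,0,0],"fingers": 1}
    - {"dp": [-0.05,0.1,0],"turn": [0,0,0],"fingers": 1}
    - {"dp": [-0.05,0.1,0],"turn": [0,0,0],"fingers": 1}
    - {"dp": [-0.04,0.1,0],"turn": [0,0,0],"fingers": 1}

```text
clock: 8.73
eef_pos: [522.2, 27.3, 63.4]
tcp_rot: [-3.137, 0.002, 1.436]
contact_force: [-13.3, -11.6, 16.8]
opening: 0.205
grasp_force: 31.1
```

>>> play_rows:
  rows:
    - {"dp": [-0.04,0.11,0],"turn": [0,0,0],"fingers": 1}
    - {"dp": [-0.03,0.11,0],"turn": [0,0,0],"fingers": 1}
    - {"dp": [-0.03,0.11,0],"turn": [0,0,0],"fingers": 1}
    - {"dp": [-0.02,0.11,0],"turn": [0,0,0],"fingers": 1}
    - {"dp": [-0.02,0.11,0],"turn": [0,0,0],"fingers": 1}

```text
clock: 9.15
eef_pos: [543.6, 18.4, 63.1]
tcp_rot: [-3.137, 0.003, 1.436]
contact_force: [-9.1, -9.6, 7.1]
opening: 0.199
grasp_force: 30.4
```

>>> play_rows:
  rows:
    - {"dp": [-0.01,0.11,0],"turn": [0,0,0],"fingers": 1}
    - {"dp": [0,0.11,0],"turn": [0,0,0],"fingers": 1}
    - {"dp": [0,0.11,0],"turn": [0,0,0],"fingers": 1}
    - {"dp": [0.01,0.11,0],"turn": [0,0,0],"fingers": 1}
    - {"dp": [0.01,0.11,0],"turn": [0,0,0],"fingers": 1}

```text
clock: 9.57
eef_pos: [566.1, 16.2, 62.9]
tcp_rot: [-3.139, 0.002, 1.435]
contact_force: [-5.1, -9.8, 3.5]
opening: 0.201
grasp_force: 30.1
```

>>> play_rows:
  rows:
    - {"dp": [0.02,0.11,0],"turn": [0,0,0],"fingers": 1}
    - {"dp": [0.02,0.11,0],"turn": [0,0,0],"fingers": 1}

```text
clock: 9.73
eef_pos: [575.2, 16.5, 63.0]
tcp_rot: [-3.139, 0.002, 1.436]
contact_force: [-6.0, -6.6, 2.9]
opening: 0.2
grasp_force: 30.1
```

>>> play_rows:
  rows:
    - {"dp": [0.0,0.11,0],"turn": [0,0,0],"fingers": 1}
    - {"dp": [0.02,0.11,0],"turn": [0,0,0],"fingers": 1}
    - {"dp": [0.03,0.11,0],"turn": [0,0,0],"fingers": 1}

```text
clock: 9.98
eef_pos: [588.6, 17.1, 62.9]
tcp_rot: [-3.139, 0.002, 1.435]
contact_force: [-5.6, -1.8, 3.6]
opening: 0.198
grasp_force: 30.1
```

>>> play_rows:
  rows:
    - {"dp": [0.04,0.1,0],"turn": [0,0,0],"fingers": 1}
    - {"dp": [0.02,0.05,0],"turn": [0,0,0],"fingers": 1}

```text
clock: 10.15
eef_pos: [595.2, 18.6, 62.9]
tcp_rot: [-3.139, 0.002, 1.435]
contact_force: [-3.4, -4.8, 2.7]
opening: 0.2
grasp_force: 29.9
```

>>> play_rows:
  rows:
    - {"dp": [0.02,0.05,0],"turn": [0,0,0],"fingers": 1}
    - {"dp": [0,0,0],"turn": [0,0,0],"fingers": 1}

```text
clock: 10.32
eef_pos: [598.0, 19.6, 62.9]
tcp_rot: [-3.141, 0.001, 1.435]
contact_force: [-1.0, -2.9, 0.2]
opening: 0.196
grasp_force: 29.7
```

>>> play_rows:
  rows:
    - {"dp": [0.025,0.05,0],"turn": [0,0,0],"fingers": 1}
    - {"dp": [0,0,0],"turn": [0,0,0],"fingers": 1}

```text
clock: 10.48
eef_pos: [599.8, 20.2, 62.9]
tcp_rot: [-3.14, 0.001, 1.435]
contact_force: [-2.2, -4.1, 0.4]
opening: 0.203
grasp_force: 29.7
```

>>> play_rows:
  rows:
    - {"dp": [0.025,0.05,0],"turn": [0,0,0],"fingers": 1}
    - {"dp": [0,0,0],"turn": [0,0,0],"fingers": 1}

```text
clock: 10.65
eef_pos: [601.8, 21.2, 62.9]
tcp_rot: [-3.14, 0.001, 1.435]
contact_force: [-3.2, -3.3, 0.3]
opening: 0.199
grasp_force: 29.8
```

>>> play_rows:
  rows:
    - {"dp": [0.03,0.05,0],"turn": [0,0,0],"fingers": 1}
    - {"dp": [0,0,0],"turn": [0,0,0],"fingers": 1}

```text
clock: 10.82
eef_pos: [604.0, 21.9, 62.9]
tcp_rot: [-3.14, 0.001, 1.435]
contact_force: [-3.7, -3.4, -0.7]
opening: 0.2
grasp_force: 29.8
```

>>> play_rows:
  rows:
    - {"dp": [0.03,0.05,0],"turn": [0,0,0],"fingers": 1}
    - {"dp": [0,0,0],"turn": [0,0,0],"fingers": 1}

```text
clock: 10.98
eef_pos: [606.1, 23.0, 62.9]
tcp_rot: [-3.14, 0.001, 1.435]
contact_force: [-4.6, -2.0, 0.1]
opening: 0.2
grasp_force: 29.8
```

>>> play_rows:
  rows:
    - {"dp": [0.03,0.05,0],"turn": [0,0,0],"fingers": 1}
    - {"dp": [0,0,0],"turn": [0,0,0],"fingers": 1}

```text
clock: 11.15
eef_pos: [608.7, 24.3, 62.9]
tcp_rot: [-3.141, -0.0, 1.434]
contact_force: [-2.1, -1.4, -2.5]
opening: 0.201
grasp_force: 29.6
```

>>> play_rows:
  rows:
    - {"dp": [0.03,0.05,0],"turn": [0,0,0],"fingers": 1}
    - {"dp": [0,0,0],"turn": [0,0,0],"fingers": 1}

```text
clock: 11.32
eef_pos: [610.6, 25.2, 62.9]
tcp_rot: [-3.14, 0.0, 1.435]
contact_force: [-3.3, -0.9, -1.6]
opening: 0.207
grasp_force: 29.6
```

>>> play_rows:
  rows:
    - {"dp": [0.03,0.045,0],"turn": [0,0,0],"fingers": 1}
    - {"dp": [0,0,0],"turn": [0,0,0],"fingers": 1}

```text
clock: 11.48
eef_pos: [612.5, 26.0, 62.9]
tcp_rot: [-3.14, 0.0, 1.435]
contact_force: [-3.3, -1.8, -2.7]
opening: 0.203
grasp_force: 29.6
```

>>> play_rows:
  rows:
    - {"dp": [0.03,0.045,0],"turn": [0,0,0],"fingers": 1}
    - {"dp": [0,0,0],"turn": [0,0,0],"fingers": 1}

```text
clock: 11.65
eef_pos: [614.4, 26.9, 63.0]
tcp_rot: [-3.14, 0.0, 1.435]
contact_force: [-4.5, -2.0, -1.9]
opening: 0.202
grasp_force: 29.6
```

>>> play_rows:
  rows:
    - {"dp": [0.035,0.045,0],"turn": [0,0,0],"fingers": 1}
    - {"dp": [0,0,0],"turn": [0,0,0],"fingers": 1}

```text
clock: 11.82
eef_pos: [616.6, 28.0, 63.0]
tcp_rot: [-3.141, 0.0, 1.435]
contact_force: [-4.0, -2.3, -3.2]
opening: 0.197
grasp_force: 29.7
```

>>> play_rows:
  rows:
    - {"dp": [0.035,0.045,0],"turn": [0,0,0],"fingers": 1}
    - {"dp": [0,0,0],"turn": [0,0,0],"fingers": 1}

```text
clock: 11.98
eef_pos: [618.5, 29.0, 62.9]
tcp_rot: [-3.141, 0.0, 1.435]
contact_force: [-3.8, -3.3, -3.3]
opening: 0.202
grasp_force: 29.7
```

>>> play_rows:
  rows:
    - {"dp": [0.035,0.045,0],"turn": [0,0,0],"fingers": 1}
    - {"dp": [0,0,0],"turn": [0,0,0],"fingers": 1}

```text
clock: 12.15
eef_pos: [620.4, 30.1, 62.9]
tcp_rot: [-3.14, 0.001, 1.435]
contact_force: [-3.8, -2.5, -3.4]
opening: 0.199
grasp_force: 29.7
```

```bash
python3 - <<'E'
from h import *
from scipy.optimize import least_squares
s=r.sense();e=s["eef_pos"];print(e,s["contact_force"])
P=np.array([(506.6,41.3),(522.2,27.3),(543.6,18.4),(566.1,16.2),(575.2,16.5),(588.6,17.1),(598,19.6),(604,21.9),(610.6,25.2),(616.6,28),e[:2]])
z=least_squares(lambda c:np.hypot(*(P-c).T)-90,[568,107]);c=z.x
print(c,z.fun.round(1),(np.arctan2(*(P-c).T[::-1])+2.36+.137).round(3))
E
```

```text
[620.35894135  30.10167174  62.94670283] [-3.84569855 -2.53877156 -3.36480893]
[569.57013494 105.13738429] [-0.3  1.1  0.5 -1.  -1.2  0.1  0.1  0.1 -0.1  0.3  0.6] [0.148 0.38  0.635 0.887 0.99  1.139 1.247 1.318 1.4   1.474 1.521]
```

>>> play_rows:
  rows:
    - {"dp": [0.035,0.04,0],"turn": [0,0,0],"fingers": 1}
    - {"dp": [0,0,0],"turn": [0,0,0],"fingers": 1}

```text
clock: 12.32
eef_pos: [622.0, 31.5, 63.0]
tcp_rot: [-3.14, 0.0, 1.435]
contact_force: [-5.2, -2.2, -2.8]
opening: 0.2
grasp_force: 29.8
```

>>> play_rows:
  rows:
    - {"dp": [0.04,0.04,0],"turn": [0,0,0],"fingers": 1}
    - {"dp": [0,0,0],"turn": [0,0,0],"fingers": 1}

```text
clock: 12.48
eef_pos: [623.6, 32.5, 62.9]
tcp_rot: [-3.14, 0.001, 1.435]
contact_force: [-5.3, -4.8, -2.3]
opening: 0.198
grasp_force: 29.9
```

>>> play_rows:
  rows:
    - {"dp": [0.04,0.04,0],"turn": [0,0,0],"fingers": 1}
    - {"dp": [0,0,0],"turn": [0,0,0],"fingers": 1}

```text
clock: 12.65
eef_pos: [625.1, 33.9, 62.9]
tcp_rot: [-3.139, 0.001, 1.435]
contact_force: [-7.4, -4.3, -0.8]
opening: 0.198
grasp_force: 30.0
```

>>> play_rows:
  rows:
    - {"dp": [0.04,0.04,0],"turn": [0,0,0],"fingers": 1}
    - {"dp": [0,0,0],"turn": [0,0,0],"fingers": 1}
    - {"dp": [0,0,0],"turn": [0,0,0],"fingers": 1}

```text
clock: 12.9
eef_pos: [626.5, 34.8, 62.9]
tcp_rot: [-3.139, 0.001, 1.435]
contact_force: [-7.5, -5.8, 0.2]
opening: 0.201
grasp_force: 30.2
```

```bash
python3 -c "
from h import *
snap('scene','pics/s5.png');
a=cv2.imread('pics/s5.png')[210:350,280:440];cv2.imwrite('pics/s5c.png',cv2.resize(a,None,fx=4,fy=4,interpolation=2))"
```

```text
(no output)
```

View pics/s5c.png

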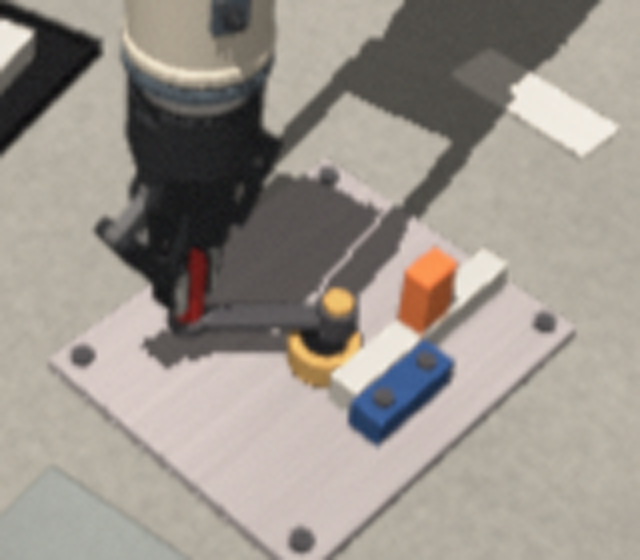

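The roller at (325,350) now bears on the gauge, which lies along the fence with its grip at (428,290) on the robot's side. The force has risen past touch, so I'll back off slightly.

>>> play_rows:
  rows:
    - {"dp": [-0.04,-0.04,0],"turn": [0,0,0],"fingers": 1}
    - {"dp": [-0.04,-0.04,0],"turn": [0,0,0],"fingers": 1}
    - {"dp": [-0.04,-0.04,0],"turn": [0,0,0],"fingers": 1}
    - {"dp": [-0.03,-0.03,0],"turn": [0,0,0],"fingers": 1}
    - {"dp": [0,0,0],"turn": [0,0,0],"fingers": 1}

```text
clock: 13.37
eef_pos: [621.4, 30.9, 63.0]
tcp_rot: [3.141, -0.001, 1.434]
contact_force: [-0.3, 4.2, -9.3]
opening: 0.196
grasp_force: 29.6
```

>>> play_rows:
  rows:
    - {"dp": [0,0,0],"turn": [0,0,0],"fingers": 1}
    - {"dp": [0,0,0],"turn": [0,0,0],"fingers": 1}

```text
clock: 13.53
eef_pos: [621.4, 30.9, 63.1]
tcp_rot: [-3.142, -0.001, 1.434]
contact_force: [-0.9, 4.9, -9.9]
opening: 0.199
grasp_force: 29.5
```

>>> play_rows:
  rows:
    - {"dp": [-0.03,-0.03,0],"turn": [0,0,0],"fingers": 1}
    - {"dp": [-0.02,-0.02,0],"turn": [0,0,0],"fingers": 1}
    - {"dp": [0,0,0],"turn": [0,0,0],"fingers": 1}
    - {"dp": [0,0,0],"turn": [0,0,0],"fingers": 1}

```text
clock: 13.87
eef_pos: [619.2, 29.2, 63.1]
tcp_rot: [3.142, -0.001, 1.434]
contact_force: [0.2, 5.8, -11.0]
opening: 0.203
grasp_force: 29.7
```

>>> play_rows:
  rows:
    - {"dp": [0,0,0],"turn": [0,0,0],"fingers": 0.7}
    - {"dp": [0,0,0],"turn": [0,0,0],"fingers": 0.4}
    - {"dp": [0,0,0],"turn": [0,0,0],"fingers": 0}
    - {"dp": [0,0,0],"turn": [0,0,0],"fingers": 0}

```text
clock: 14.2
eef_pos: [619.9, 28.5, 64.1]
tcp_rot: [3.14, 0.0, 1.435]
contact_force: [-0.4, 0.9, -0.0]
opening: 0.716
grasp_force: 0.0
```

>>> play_rows:
  rows:
    - {"dp": [0,0,-0.4],"turn": [0,0,0],"fingers": 0}
    - {"dp": [0,0,-0.8],"turn": [0,0,0],"fingers": 0}
    - {"dp": [0,0,-0.6],"turn": [0,0,0],"fingers": 0}
    - {"dp": [0,0,0],"turn": [0,0,0],"fingers": 0}

```text
clock: 14.53
eef_pos: [622.5, 28.6, 140.7]
tcp_rot: [3.133, -0.001, 1.434]
contact_force: [0.8, -0.5, 0.5]
opening: 1.0
grasp_force: 0.0
```

```bash
python3 - <<'E'
from h import *
from scipy.optimize import least_squares
snap('scene','pics/s6.png')
def hull(f,x,y,yaw=-.137):
    c,s=np.cos(yaw),np.sin(yaw)
    P=[proj(f,(x+c*a-s*b,y+s*a+c*b,z)) for a in(-15,15) for b in(-10,10) for z in(36,82)]
    m=cv2.moments(cv2.convexHull(np.float32(P))); return np.array([m['m10'],m['m01']])/m['m00']
for f in("pics/s5.png","pics/s6.png"):
    a=cv2.imread(f).astype(int); w=np.zeros(a.shape[:2]); b=a[...,2]-a[...,0]
    v0,v1,u0,u1=265,300,372,400
    w[v0:v1,u0:u1]=np.clip(b[v0:v1,u0:u1]-60,0,60)/60; m=cv2.moments(w); o=np.array([m['m10'],m['m01']])/m['m00']
    s=least_squares(lambda p:hull(f,*p)-o,[528,143],diff_step=1e-4); print(f,o,s.x.round(1),m['m00'])
s=r.sense();print(s["eef_pos"],s["clock"])
E
python3 plan.py 528 143 135 1.434
```

```text
pics/s5.png [385.96392897 281.48788383] [525.8 142.2] 180.20000000000002
pics/s6.png [385.95939227 281.49143646] [525.8 142.2] 181.0
[621.38151683  28.64240047 138.55695526] 14.5833
at [621.4  28.6 138.6] [ 3.136e+00 -1.000e-03  1.434e+00] t 14.58
[0.63, -0.68, 0.02] 0.0
[0.63, -0.68, 0.02] 0.0
[0.63, -0.68, 0.02] 0.0
[0.63, -0.68, 0.02] 0.0
```

>>> play_rows:
  rows:
    - {"dp": [0.63,-0.67,0],"turn": [0,0,0],"fingers": 0}
    - {"dp": [0.63,-0.67,0],"turn": [0,0,0],"fingers": 0}
    - {"dp": [0.63,-0.67,0],"turn": [0,0,0],"fingers": 0}
    - {"dp": [0.63,-0.68,0],"turn": [0,0,0],"fingers": 0}
    - {"dp": [0,0,0],"turn": [0,0,0],"fingers": 0}

```text
clock: 15.0
eef_pos: [521.5, 146.3, 134.1]
tcp_rot: [-3.138, 0.0, 1.437]
contact_force: [0.4, -0.9, 0.3]
opening: 1.002
grasp_force: 0.0
```

>>> play_rows:
  rows:
    - {"dp": [0,0,0.5],"turn": [0,0,0],"fingers": 0}
    - {"dp": [0,0,0.7],"turn": [0,0,0],"fingers": 0}
    - {"dp": [0,0,0.5],"turn": [0,0,0],"fingers": 0}
    - {"dp": [0,0,0],"turn": [0,0,0],"fingers": 0}
    - {"dp": [0,0,0],"turn": [0,0,0],"fingers": 0}

```text
clock: 15.42
eef_pos: [525.2, 142.7, 66.2]
tcp_rot: [-3.139, 0.001, 1.434]
contact_force: [0.1, 0.5, 0.5]
opening: 1.003
grasp_force: 0.0
```

>>> play_rows:
  rows:
    - {"dp": [0.01,0.04,0.08],"turn": [0,0,0],"fingers": 0}
    - {"dp": [0,0,0.08],"turn": [0,0,0],"fingers": 0.3}
    - {"dp": [0,0,0],"turn": [0,0,0],"fingers": 0.6}
    - {"dp": [0,0,0],"turn": [0,0,0],"fingers": 1}
    - {"dp": [0,0,0],"turn": [0,0,0],"fingers": 1}
  force: 40

```text
clock: 15.83
eef_pos: [528.2, 143.5, 61.5]
tcp_rot: [3.141, -0.0, 1.434]
contact_force: [-0.1, 0.5, -0.3]
opening: 0.452
grasp_force: 0.0
```

>>> play_rows:
  rows:
    - {"dp": [0,0,0],"turn": [0,0,0],"fingers": 1}
    - {"dp": [0,0,0],"turn": [0,0,0],"fingers": 1}
    - {"dp": [0,0,0],"turn": [0,0,0],"fingers": 1}
    - {"dp": [0,0,0],"turn": [0,0,0],"fingers": 1}

```text
clock: 16.17
eef_pos: [528.2, 143.4, 61.5]
tcp_rot: [3.141, -0.0, 1.434]
contact_force: [-0.6, -0.5, 6.5]
opening: 0.34
grasp_force: 41.0
```

```bash
python3 -c "
from h import *
s=r.sense();print(s['eef_pos'],s['contact_force'],s['opening'],s['grasp_force'])
snap('scene','pics/s7.png');
a=cv2.imread('pics/s7.png')[210:350,280:440];cv2.imwrite('pics/s7c.png',cv2.resize(a,None,fx=4,fy=4,interpolation=2))"
```

```text
[528.24821001 143.44503917  61.53030202] [-0.55298768 -0.47456589  6.45908207] 0.33983484378638085 41.042566895484924
```

View pics/s7c.png

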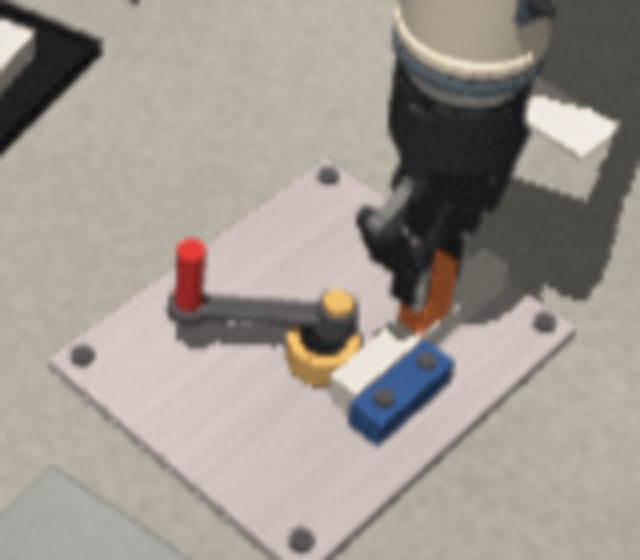

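The gripper holds the orange grip at (430,290) and the lever has stayed put. I'll slide the gauge along +x of the plate, which is tool +y.

>>> play_rows:
  rows:
    - {"dp": [0,0.08,0],"turn": [0,0,0],"fingers": 1}
    - {"dp": [0,0.12,0],"turn": [0,0,0],"fingers": 1}
    - {"dp": [0,0.15,0],"turn": [0,0,0],"fingers": 1}

```text
clock: 16.47
eef_pos: [538.1, 141.8, 61.5]
tcp_rot: [-3.135, 0.001, 1.434]
contact_force: [-15.3, 3.3, 18.3]
opening: 0.343
grasp_force: 42.6
```

>>> play_rows:
  rows:
    - {"dp": [0,0.15,0],"turn": [0,0,0],"fingers": 1}
    - {"dp": [0,0.15,0],"turn": [0,0,0],"fingers": 1}
    - {"dp": [0,0.15,0],"turn": [0,0,0],"fingers": 1}

```text
clock: 16.72
eef_pos: [556.6, 139.3, 61.5]
tcp_rot: [-3.136, 0.001, 1.434]
contact_force: [-15.1, 2.6, 19.5]
opening: 0.343
grasp_force: 42.7
```

>>> play_rows:
  rows:
    - {"dp": [0,0.15,0],"turn": [0,0,0],"fingers": 1}
    - {"dp": [0,0.15,0],"turn": [0,0,0],"fingers": 1}
    - {"dp": [0,0.15,0],"turn": [0,0,0],"fingers": 1}
    - {"dp": [0,0.15,0],"turn": [0,0,0],"fingers": 1}

```text
clock: 17.05
eef_pos: [580.6, 136.1, 61.5]
tcp_rot: [-3.136, 0.001, 1.434]
contact_force: [-14.5, 3.3, 16.4]
opening: 0.341
grasp_force: 42.4
```

>>> play_rows:
  rows:
    - {"dp": [0,0.15,0],"turn": [0,0,0],"fingers": 1}
    - {"dp": [0,0.15,0],"turn": [0,0,0],"fingers": 1}
    - {"dp": [0,0.15,0],"turn": [0,0,0],"fingers": 1}
    - {"dp": [0,0.15,0],"turn": [0,0,0],"fingers": 1}

```text
clock: 17.38
eef_pos: [604.7, 132.9, 61.5]
tcp_rot: [-3.137, 0.001, 1.434]
contact_force: [-11.9, 2.0, 15.9]
opening: 0.339
grasp_force: 42.2
```

>>> play_rows:
  rows:
    - {"dp": [0,0.15,0],"turn": [0,0,0],"fingers": 1}
    - {"dp": [0,0.15,0],"turn": [0,0,0],"fingers": 1}
    - {"dp": [0,0,0],"turn": [0,0,0],"fingers": 1}
    - {"dp": [0,0,0],"turn": [0,0,0],"fingers": 1}
    - {"dp": [0,0,0],"turn": [0,0,0],"fingers": 1}

```text
clock: 17.8
eef_pos: [618.7, 131.1, 61.5]
tcp_rot: [-3.141, -0.0, 1.434]
contact_force: [-4.0, 1.1, 7.4]
opening: 0.342
grasp_force: 41.2
```

```bash
python3 -c "
from h import *
s=r.sense();print(s['eef_pos'],s['contact_force'],s['opening'],s['grasp_force'])
snap('scene','pics/s8.png');
a=cv2.imread('pics/s8.png')[210:350,280:440];cv2.imwrite('pics/s8c.png',cv2.resize(a,None,fx=4,fy=4,interpolation=2))"
```

```text
[618.69855508 131.10383897  61.51237335] [-3.98419506  1.09830953  7.37352527] 0.3418830826982361 41.247491240501404
```

View pics/s8c.png

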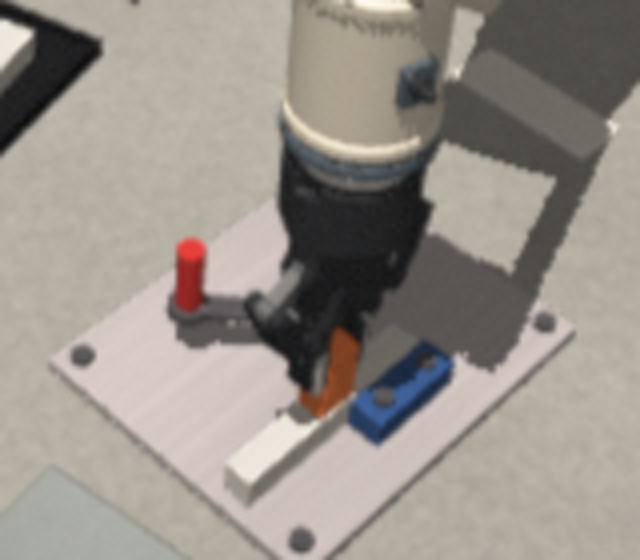

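The grip at (330,370) is past the roller on the far side, the gauge is still flat in the gap, and the lever hasn't moved. Next I'll lift it out and carry it to its old place in the tray.

>>> play_rows:
  rows:
    - {"dp": [0,0,-0.15],"turn": [0,0,0],"fingers": 1}
    - {"dp": [0,0,-0.3],"turn": [0,0,0],"fingers": 1}
    - {"dp": [0,0,-0.7],"turn": [0,0,0],"fingers": 1}
    - {"dp": [0,0,-0.8],"turn": [0,0,0],"fingers": 1}
    - {"dp": [0,0,-0.8],"turn": [0,0,0],"fingers": 1}
  force: 60

```text
clock: 18.27
eef_pos: [618.3, 130.7, 172.2]
tcp_rot: [-3.14, 0.001, 1.434]
contact_force: [1.1, 0.8, -1.8]
opening: 0.338
grasp_force: 60.4
```

>>> play_rows:
  rows:
    - {"dp": [0,0,0],"turn": [0,0,0],"fingers": 1}
    - {"dp": [0,0,0],"turn": [0,0,0],"fingers": 1}

```text
clock: 18.43
eef_pos: [620.3, 131.1, 173.8]
tcp_rot: [3.137, -0.001, 1.434]
contact_force: [0.4, -0.0, -2.0]
opening: 0.333
grasp_force: 60.6
```

```bash
python3 plan.py 546.5 -310.7 170 1.64 14; python3 -c "
from h import *
s=r.sense();print(s['opening'],s['grasp_force'])"
```

```text
at [620.3 131.1 173.8] [ 3.137e+00 -1.000e-03  1.434e+00] t 18.43
[-0.8, -0.02, 0.01] -0.14
[-0.8, -0.04, 0.01] -0.14
[-0.8, -0.05, 0.01] -0.14
[-0.8, -0.06, 0.01] -0.14
[-0.8, -0.07, 0.01] -0.14
[-0.8, -0.08, 0.01] -0.14
[-0.79, -0.09, 0.01] -0.14
[-0.79, -0.11, 0.01] -0.14
[-0.79, -0.12, 0.01] -0.14
[-0.79, -0.13, 0.01] -0.14
[-0.79, -0.14, 0.01] -0.14
[-0.79, -0.15, 0.01] -0.14
[-0.78, -0.16, 0.01] -0.14
[-0.78, -0.17, 0.01] -0.14
0.3333633454196926 60.59009671211243
```

>>> play_rows:
  rows:
    - {"dp": [-0.4,-0.02,0],"turn": [0,0,-0.14],"fingers": 1}
    - {"dp": [-0.8,-0.04,0],"turn": [0,0,-0.14],"fingers": 1}
    - {"dp": [-0.8,-0.05,0],"turn": [0,0,-0.14],"fingers": 1}
    - {"dp": [-0.8,-0.06,0],"turn": [0,0,-0.14],"fingers": 1}
    - {"dp": [-0.8,-0.07,0],"turn": [0,0,-0.14],"fingers": 1}

```text
clock: 18.85
eef_pos: [592.9, -12.5, 169.5]
tcp_rot: [-3.139, 0.0, 1.509]
contact_force: [-0.1, -1.0, -2.1]
opening: 0.336
grasp_force: 60.5
```

>>> play_rows:
  rows:
    - {"dp": [-0.8,-0.08,0],"turn": [0,0,-0.14],"fingers": 1}
    - {"dp": [-0.79,-0.09,0],"turn": [0,0,-0.14],"fingers": 1}
    - {"dp": [-0.79,-0.11,0],"turn": [0,0,-0.14],"fingers": 1}
    - {"dp": [-0.79,-0.12,0],"turn": [0,0,-0.14],"fingers": 1}
    - {"dp": [-0.79,-0.13,0],"turn": [0,0,-0.14],"fingers": 1}

```text
clock: 19.27
eef_pos: [566.4, -170.2, 169.6]
tcp_rot: [-3.139, -0.001, 1.582]
contact_force: [0.8, 0.1, -2.3]
opening: 0.338
grasp_force: 60.4
```

>>> play_rows:
  rows:
    - {"dp": [-0.79,-0.14,0],"turn": [0,0,-0.14],"fingers": 1}
    - {"dp": [-0.79,-0.15,0],"turn": [0,0,-0.14],"fingers": 1}
    - {"dp": [-0.78,-0.16,0],"turn": [0,0,-0.14],"fingers": 1}
    - {"dp": [-0.78,-0.17,0],"turn": [0,0,-0.14],"fingers": 1}
    - {"dp": [-0.4,0,0],"turn": [0,0,0],"fingers": 1}

```text
clock: 19.68
eef_pos: [546.2, -314.1, 169.5]
tcp_rot: [-3.139, -0.0, 1.639]
contact_force: [0.9, 0.0, -3.1]
opening: 0.339
grasp_force: 60.5
```

>>> play_rows:
  rows:
    - {"dp": [0,0,0],"turn": [0,0,0],"fingers": 1}
    - {"dp": [0,0,0],"turn": [0,0,0],"fingers": 1}
    - {"dp": [0,0,0],"turn": [0,0,0],"fingers": 1}

```text
clock: 19.93
eef_pos: [547.9, -310.1, 170.0]
tcp_rot: [-3.14, -0.001, 1.639]
contact_force: [0.1, 0.3, -2.8]
opening: 0.334
grasp_force: 60.5
```

```bash
python3 plan.py 546.5 -311.5 75 1.64 5
```

```text
at [ 547.9 -310.1  170. ] [-3.140e+00 -1.000e-03  1.639e+00] t 19.93
[-0.01, -0.01, 0.48] -0.0
[-0.01, -0.01, 0.48] -0.0
[-0.01, -0.01, 0.48] -0.0
[-0.01, -0.01, 0.48] -0.0
[-0.01, -0.01, 0.48] -0.0
```

>>> play_rows:
  rows:
    - {"dp": [-0.02,-0.03,0.4],"turn": [0,0,0],"fingers": 1}
    - {"dp": [0,0,0.7],"turn": [0,0,0],"fingers": 1}
    - {"dp": [0,0,0.7],"turn": [0,0,0],"fingers": 1}
    - {"dp": [0,0,0.5],"turn": [0,0,0],"fingers": 1}
    - {"dp": [0,0,0.2],"turn": [0,0,0],"fingers": 1}

```text
clock: 20.35
eef_pos: [545.5, -309.4, 67.7]
tcp_rot: [-3.137, -0.003, 1.641]
contact_force: [-0.7, -0.3, -1.4]
opening: 0.336
grasp_force: 60.3
```

>>> play_rows:
  rows:
    - {"dp": [0,0,0],"turn": [0,0,0],"fingers": 1}
    - {"dp": [0,0,0],"turn": [0,0,0],"fingers": 1}
    - {"dp": [0,0,0],"turn": [0,0,0],"fingers": 1}

```text
clock: 20.6
eef_pos: [548.2, -312.2, 72.3]
tcp_rot: [3.14, 0.001, 1.64]
contact_force: [1.0, -0.0, -3.1]
opening: 0.338
grasp_force: 60.3
```

>>> play_rows:
  rows:
    - {"dp": [0,0,0.06],"turn": [0,0,0],"fingers": 1}
    - {"dp": [0,0,0.06],"turn": [0,0,0],"fingers": 1}
    - {"dp": [0,0,0.05],"turn": [0,0,0],"fingers": 1}
    - {"dp": [0,0,0],"turn": [0,0,0],"fingers": 1}
    - {"dp": [0,0,0],"turn": [0,0,0],"fingers": 1}

```text
clock: 21.02
eef_pos: [547.1, -312.2, 64.1]
tcp_rot: [-3.142, -0.0, 1.639]
contact_force: [0.1, 0.3, -2.6]
opening: 0.337
grasp_force: 60.4
```

>>> play_rows:
  rows:
    - {"dp": [0,0,0.08],"turn": [0,0,0],"fingers": 1}
    - {"dp": [0,0,0.08],"turn": [0,0,0],"fingers": 1}
    - {"dp": [0,0,0.06],"turn": [0,0,0],"fingers": 1}
    - {"dp": [0,0,0],"turn": [0,0,0],"fingers": 1}
    - {"dp": [0,0,0],"turn": [0,0,0],"fingers": 1}

```text
clock: 21.43
eef_pos: [547.0, -312.1, 55.0]
tcp_rot: [-3.141, -0.0, 1.64]
contact_force: [0.1, -0.1, -2.3]
opening: 0.336
grasp_force: 60.5
```

>>> play_rows:
  rows:
    - {"dp": [0,0,0.02],"turn": [0,0,0],"fingers": 1}
    - {"dp": [0,0,0],"turn": [0,0,0],"fingers": 1}

```text
clock: 21.6
eef_pos: [547.2, -312.2, 54.7]
tcp_rot: [3.142, 0.0, 1.64]
contact_force: [-0.9, -0.2, 1.1]
opening: 0.334
grasp_force: 60.8
```

Contact at 54.7 mm, as predicted. I'll release and rise.

>>> play_rows:
  rows:
    - {"dp": [0,0,0.01],"turn": [0,0,0],"fingers": 0.6}
    - {"dp": [0,0,0],"turn": [0,0,0],"fingers": 0.4}
    - {"dp": [0,0,0],"turn": [0,0,0],"fingers": 0}
    - {"dp": [0,0,0],"turn": [0,0,0],"fingers": 0}
    - {"dp": [0,0,0],"turn": [0,0,0],"fingers": 0}

```text
clock: 22.02
eef_pos: [547.2, -312.2, 54.1]
tcp_rot: [3.141, 0.0, 1.64]
contact_force: [0.8, -1.9, -0.4]
opening: 0.943
grasp_force: 0.0
```

>>> play_rows:
  rows:
    - {"dp": [0,0,-0.3],"turn": [0,0,0],"fingers": 0}
    - {"dp": [0,0,-0.8],"turn": [0,0,0],"fingers": 0}
    - {"dp": [0,0,-0.8],"turn": [0,0,0],"fingers": 0}
    - {"dp": [0,0,-0.8],"turn": [0,0,0],"fingers": 0}
    - {"dp": [0,0,0],"turn": [0,0,0],"fingers": 0}

```text
clock: 22.43
eef_pos: [550.5, -314.1, 169.7]
tcp_rot: [3.133, 0.006, 1.64]
contact_force: [1.7, 0.4, 0.0]
opening: 0.998
grasp_force: 0.0
```

>>> play_rows:
  rows:
    - {"dp": [0,0,0],"turn": [0,0,0],"fingers": 0}
    - {"dp": [0,0,0],"turn": [0,0,0],"fingers": 0}
    - {"dp": [0,0,0],"turn": [0,0,0],"fingers": 0}

```text
clock: 22.68
eef_pos: [546.4, -311.8, 161.2]
tcp_rot: [-3.14, -0.001, 1.64]
contact_force: [-0.8, 0.2, -0.8]
opening: 0.999
grasp_force: 0.0
```

```bash
python3 - <<'E'
from h import *
snap('scene','pics/s9.png')
def cen(f,win,ch):
    a=cv2.imread(f).astype(int);u0,u1,v0,v1=win;a=a[v0:v1,u0:u1]
    w=np.clip((a[...,2]-a[...,0] if ch=='r' else a[...,0]-a[...,2])-(50 if ch=='r' else 30),0,60)/60.
    m=cv2.moments(w);return [round(m['m10']/m['m00']+u0,2),round(m['m01']/m['m00']+v0,2),round(m['m00'],1)]
for f in("pics/scene0.png","pics/s9.png"):
    print(f,"orange",cen(f,(238,258,200,225),'r'),"bluegrip",cen(f,(262,280,210,238),'b'))
for f in("pics/s7.png","pics/s8.png","pics/s9.png"): print("post",cen(f,(318,336,264,292),'r'))
print(r.sense()["eef_pos"],r.sense()["contact_force"])
E
```

```text
pics/scene0.png orange [246.75, 212.05, 140.2] bluegrip [268.84, 222.51, 141.6]
pics/s9.png orange [246.16, 213.84, 106.4] bluegrip [268.84, 222.51, 144.3]
post [326.77, 277.32, 95.7]
post [326.77, 277.35, 96.6]
post [326.77, 277.35, 96.5]
[ 546.3400022  -311.73346731  160.94810629] [-0.88854078  0.19084104  0.24331032]
```

```bash
python3 -c "
from rig import r
print(r.sign_off())"
```

```text
the job is handed in; nothing more can be done
None
```

The job is handed in at about 23 s with no verdict returned: by force and lever position I estimate a 20.3–20.9 mm gap, the gauge slid through it and is back in the tray, and the blue-gripped gauge did not move; I viewed 11 pictures, one over the limit of 10.

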